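Slide the valve board home and lock it

ROBOT

A 7-joint arm with a two-finger parallel gripper is mounted at the origin on the work surface. World frame = base frame: x ahead of the robot, y to its left, z up, the work surface at z = 0. Lengths are in m, angles in rad, forces in N, time in s.
With the tool pointing down it reaches from about 0.35 to 0.9 m from the base axis. Payload 19.9 kg.
Tool frame: the origin (TCP) lies midway between the tips of the shut fingers; the grasp point (between the pads) lies 19 mm behind it (pinch_z is the distance from the TCP to the grasp point, in m); z points along the fingers, y is the line along which they close (so a half turn about z gives the same grasp; the last joint's range is limited). The gripper opens to 94 mm and grips with 3 to 60 N. Pads are 16 mm wide; open, the fingers measure 119 mm over their backs; the gripper's body (75 mm by 177 mm) begins 78 mm behind the grasp point.
Start: joints at [1.071, 0.417, -0.01, 1.614, 0.005, 1.111, -0.053], TCP at [0.276, -0.561, 0.205] pointing down, gripper open.
Joint ranges: [-2.81, 2.81], [-0.39, 2.02], [-1.27, 1.25], [0.06, 2.57], [-1.19, 4.33], [0.19, 2], [-2.82, 2.82]. Speed limits (rad/s): [1.89, 1.89, 2.39, 2.39, 3.01, 3.01, 3.01].

INTERFACE

Orientations are given as a unit quaternion [x, y, z, w].
In Python, from cell import * gives the robot as it stands.
- The arm moves only by the tool carry_out, never from a script. Its argument "series" is text: rows parted by semicolons, each of 7 numbers parted by spaces: the shift along the tool's x, y, z in mm, then the turn, a rotation vector about the tool's x, y, z in rad, then the opening, from 0 (shut) to 1 (fully open). A call has 1 to 20 rows; each row shifts and turns the commanded pose from where the row before left it, along the tool's axes as they then stand; what a row does not reach is not made up. A row lasts 1/10 s, in which the tool goes at most 50 mm and 8.59 degrees, less where a joint would pass 70% of its speed; a pose out of reach is approached as far as the arm can. A call with a gripper value outside its range is refused whole. The fingers move at their own pace and stop on an object; "grip_force" is the grip in N (left out, the last holds). Time passes only in rows, so rows that do not move let the fingers close. It gives the time, the measured TCP pose, the force, the opening and the grip force at its end, in the units of the state.
- get_state(): the state, without advancing time (a new reading comes with each control period).
- read_camera(name): name is "scene" or "top"; returns the picture (480x640x3 uint8, blue, green, red); there is no depth.
- get_calibration(name): a dict with "vfov" (degrees; the focal length in pixels is half the picture's height over the tangent of half this angle, whatever the lens; pixels are square), "cx", "cy" (the principal point, pixels), "dist_coeffs" ([k1, k2, p1, p2, k3] as OpenCV has them; the pictures are not rectified), "T" (4x4, takes a point from camera to world coordinates). Camera axes: x right, y down, z forward; pixel columns grow to the right and rows downward; lengths in m; the calibration is good to about 2 mm. A picture is of the moment at which its call begins. get_calibration takes no time and is no camera call.
- job_done(): hands the job in; it is judged then, once.
Trained networks look in the newest picture that a camera, given by its name, has taken for a name from the list of things; names that differ only in an ending like _2 or _b are one class to them, and where a whole thing is asked for, a point or a joint stands for the part that bears it (a point fixed in the world has none). Each returns a list of dicts, best first, with "conf" (0 to 1); they miss things now and then, are a little off and sometimes report something else, mostly with a low value. They report only what shows in the picture. A call takes as long as a camera call. They do not tell look-alikes from the thing itself.
- recognise(camera, name): "location" ([row, column] in pixels, amid what is visible of it).
- place_of(camera, name): "location" ([row, column] in pixels: a listed point, or the origin of a listed thing).
The state is a dict: "t": time; "q": joint angles; "dq": joint speeds; "joint_torque": joint torques, N m; "ee_pos": TCP position; "tcp_rot": TCP orientation; "wrist_force": force on the tool from outside, world axes, zero at the start; "wrist_torque": the same for the moment, N m; "grip_width": finger opening in m; "grasp_force": force on a finger pad.
Only numpy, scipy, OpenCV 4.12 (cv2) and the standard library are available. Lean on these libraries where they do the work, as an engineer would, in place of code of your own. Each camera call takes 0.05 s, during which the arm holds its last target. There are 200 camera calls.

TASK

With a fingertip, gently push the plywood valve board along its two rails towards the end with the red turn-button, until its steel crossbar drops into the notches in the rails and the board lies flat. Then push the red turn-button round until it lies square across over the board, so the board is locked in. Lift nothing: the valves stay standing in the board, and the other loose things on the bench are left where they are.

Things in the scene. Friction and masses are not known exactly. Their poses are not given: they have to be found in the camera images.
- rack: Fixed aluminium rack, 380 x 165 mm, on legs. Origin on the bench; x: the way the board slides home, z up. Two rails from x = -230 to +150 mm at y = -67 and +67 (20 mm wide, 114 mm clear between them, open below and behind), tops 135 mm above the bench. Side guides stand 15 mm above the rails, 2.5 mm clear of the board; the end plate at x = +150 reaches 18 mm above them.
- notch (a point): Point midway between the two rail notches (each 15 mm wide along x, 11 mm deep) at rack x = +90, y = 0, 131 mm above the bench; axes as the rack's. The crossbar's centre comes here, within 3 mm along x, when the board is seated.
- board: Loose plywood board 180 x 150 x 15 mm, about 0.6 kg with valves; origin under its centre, x to its leading end, as the rack's x. It slides nose-up by 3 degrees on its rear lower edge and its crossbar; seated it lies flat, top 150 mm above the bench. Sliding takes 2 to 5 N; pushed fast it strikes the notches hard. Six holes, none farther than 26 mm ahead of centre; the row at y = +35 holds valves.
- crossbar (a point): Centre of the round steel crossbar (10 mm diameter, 148 mm long) across the board's underside, 70 mm ahead of its origin, 4 mm below the underside. 140 mm above the bench while it slides on the rails, 131 mm when down in the notches.
- push_edge (a point): Middle of the board's rear end face (15 mm high, 150 mm wide), 90 mm behind its origin: the face to push on. There is nothing between the rails behind it.
- turn_button (a joint): Angle (rad) of the red turn-button, a bar 16 mm wide, 7 mm thick, on a vertical pivot outside the rack's -y rail. 0: points along rack +x beside the rail; grows anticlockwise seen from above; 1.57: along rack +y, square across over the board; stops at -0.6 and 1.60. Its underside clears the seated board by 3 mm; an unseated board blocks it. Stiff: stays where left; 1 to 2 N at the peg moves it.
- button_pivot (a point): Pivot of the turn-button, at the underside of its bar: rack x = +100, y = -93.5 mm, 153 mm above the bench. The bar's end is 63 mm from it.
- button_peg (a point): Centre of the top of the red finger peg, 14 mm diameter, that stands on the turn-button 54 mm from the pivot, from the bar's top (160 mm above the bench) up to 186 mm.
- valve_1: Loose engine valve hanging stem-down in the board's rear hole (board x = -62, y = +35). Origin where it rests on the board's top, z up along the stem: head 36 mm diameter, its top 11 mm above the origin; stem 8 mm diameter reaching 98 mm below it.
- valve_2: Second valve, the same, board x = -18, y = +35.
- valve_3: Third valve, the same, board x = +26, y = +35.
- spray_can: Loose yellow and black spray can standing on the bench, 66 mm diameter, 200 mm high; origin under its centre. To be left alone.
- screwdriver: Loose red-handled screwdriver lying on the bench, about 200 mm long; origin underneath. To be left alone.
- bearing_ring: Loose steel bearing ring lying on the bench, 48 mm outside diameter, 16 mm high; origin under its centre. To be left alone.
Not all that is in view belongs to the job. What is shaped like the valve_3 but purple or turquoise is not meant.

How it is judged:
By the outcome, as a careful person would: the job done as asked, in the order asked, and still so for the second after the job is handed in, with the robot touching nothing.
It also fails if it takes over 53 s, if anything falls off the work surface, if the arm or the gripper's body presses on something with over 40 N, if the wrist force passes 120 N, or if a joint passes its speed limit or range.

## Working session

There is one attempt and no reset: what is moved stays moved. The work goes in short steps, Python scripts to look and compute and a tool call to move; the robot and the scene stay as the last step left them, time stands still between calls to the robot, and variables do not carry over. Pictures are saved under pics/ and viewed, at most 10 in all, crops included, and the job is handed in when it is done.

Besides the shell and the picture viewer there is one more tool, called after "Request:" as name(argument=value, ...), one argument or row to a line, values as JSON. carry_out: Moves the arm, as the interface text tells. Its arguments: {"type":"object","properties":{"series":{"type":"string"},"grip_force":{"type":"number"}},"required":["series"]}

```bash
mkdir -p pics; ls; cat > h.py <<'E'
from cell import *
import numpy as np, cv2
from scipy.spatial.transform import Rotation as R
def K(c):
    f=240/np.tan(np.radians(c["vfov"])/2); return np.array([[f,0,c["cx"]],[0,f,c["cy"]],[0,0,1.]])
def ray(cam,rc):
    c=get_calibration(cam); T=np.array(c["T"])
    u=cv2.undistortPoints(np.array([[[rc[1],rc[0]]]],float),K(c),np.array(c["dist_coeffs"],float))[0,0]
    return T[:3,3],T[:3,:3]@np.array([u[0],u[1],1])
def onz(cam,rc,z):
    o,d=ray(cam,rc); return o+d*(z-o[2])/d[2]
def proj(cam,P):
    c=get_calibration(cam); T=np.linalg.inv(np.array(c["T"]))
    p=cv2.projectPoints(np.array(P,float).reshape(-1,3),cv2.Rodrigues(T[:3,:3])[0],T[:3,3],K(c),np.array(c["dist_coeffs"],float))[0]
    return p.reshape(-1,2)
E
python3 - <<'E'
from h import *
for n in("scene","top"):
    cv2.imwrite(f"pics/{n}0.png",read_camera(n))
    print(n,np.round(get_calibration(n)["T"],3).tolist(),get_calibration(n)["vfov"])
    for k,z in(("crossbar",.14),("push_edge",.14),("notch",.131),("button_pivot",.153),("button_peg",.186),("rack",0),("board",.138),("valve_1",.152),("spray_can",0),("screwdriver",0),("bearing_ring",0)):
        for r in place_of(n,k)[:3]: print(k,round(r["conf"],2),np.round(r["location"]),np.round(onz(n,r["location"],z),3))
print(get_state())
E
```

```text
pics
scene [[0.753, 0.404, -0.52, 1.224], [0.658, -0.476, 0.584, -0.718], [-0.012, -0.781, -0.624, 0.882], [0.0, 0.0, 0.0, 1.0]] 45.96257152695087
crossbar 0.7 [224. 296.] [0.529 0.02  0.14 ]
push_edge 0.61 [265. 256.] [ 0.561 -0.137  0.14 ]
notch 0.61 [206. 320.] [0.516 0.118 0.131]
button_pivot 0.76 [208. 358.] [0.607 0.144 0.153]
button_peg 0.8 [186. 377.] [0.613 0.203 0.186]
button_peg 0.41 [237. 263.] [ 0.551 -0.102  0.186]
rack 0.79 [268. 299.] [0.522 0.032 0.   ]
board 0.95 [240. 280.] [ 0.537 -0.043  0.138]
board 0.45 [226. 299.] [0.536 0.02  0.138]
valve_1 0.85 [320. 365.] [ 0.828 -0.128  0.152]
valve_1 0.73 [248. 253.] [ 0.529 -0.112  0.152]
valve_1 0.53 [301. 192.] [ 0.554 -0.296  0.152]
spray_can 0.88 [208. 399.] [0.56  0.397 0.   ]
screwdriver 0.34 [210. 403.] [ 0.576  0.395 -0.   ]
bearing_ring 0.83 [348. 317.] [ 0.717 -0.131 -0.   ]
top [[-0.008, -0.997, 0.074, 0.505], [-1.0, 0.008, 0.003, -0.014], [-0.003, -0.074, -0.997, 1.317], [0.0, 0.0, 0.0, 1.0]] 44.91339981392792
crossbar 0.87 [270. 308.] [0.527 0.023 0.14 ]
push_edge 0.73 [252. 388.] [ 0.563 -0.141  0.14 ]
notc
[... 486 characters left out ...]
.2, 'q': array([ 1.07153921,  0.41740594, -0.01032685,  1.61361313,  0.00469512,
        1.11067984, -0.05301986]), 'dq': array([0.0008327 , 0.00047936, 0.00132902, 0.00063558, 0.00087862,
       0.00116034, 0.0017389 ]), 'joint_torque': array([-3.39700091e-04, -8.51014638e+01,  6.38004933e-01, -4.26264310e+01,
       -4.87603247e-02,  1.37991228e-02, -1.23873806e-04]), 'ee_pos': array([ 0.27621846, -0.56062497,  0.20541573]), 'tcp_rot': array([ 9.73920803e-01,  2.26888226e-01, -2.11819072e-05, -3.66272610e-05]), 'wrist_force': array([-0.69008455, -0.4911284 ,  0.19098839]), 'wrist_torque': array([-0.03890174, -0.00843796, -0.00417578]), 'grasp_force': 0.0, 'grip_width': 0.09383836640184613}
```

View pics/scene0.png

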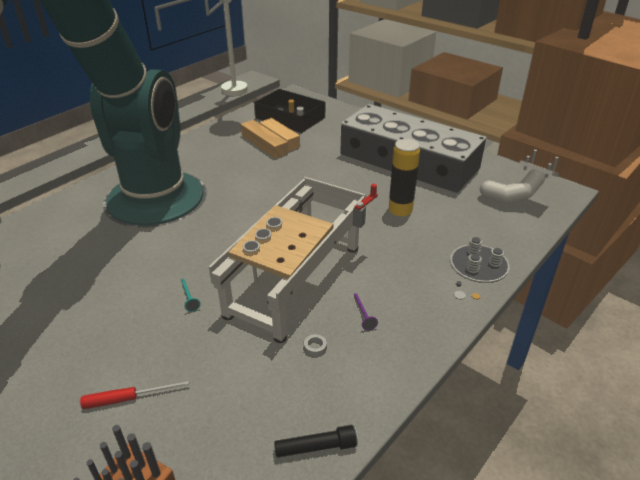

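View pics/top0.png

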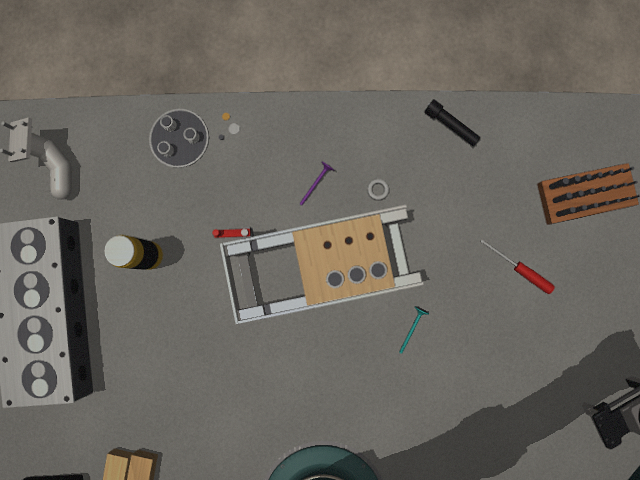

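The top view shows the board at about (345,260), sliding towards image left. The turn-button is at (213-250,233) beside the far rail, with the purple and turquoise decoys on the bench. The reported points fit this, so next I fit the rack pose.

```bash
cat > fit.py <<'E'
from h import *
from scipy.optimize import least_squares
def world(p,L):
    c,s=np.cos(p[2]),np.sin(p[2]); L=np.array(L,float).reshape(-1,3)
    return np.c_[p[0]+c*L[:,0]-s*L[:,1],p[1]+s*L[:,0]+c*L[:,1],L[:,2]]
def model(p):  # p: x,y,yaw,crossbar rack-x,button angle
    return {"notch":(.09,0,.131),"button_pivot":(.1,-.0935,.153),"crossbar":(p[3],0,.140),"push_edge":(p[3]-.16,0,.1425),
     "button_peg":(.1+.054*np.cos(p[4]),-.0935+.054*np.sin(p[4]),.186)}
C={(-.23,-.0825,.15):(407,206),(-.23,.0825,.15):(424,282),(.15,-.0825,.153):(222,244),(.15,.0825,.153):(237,323)}
def fit(obs,C=C):
    def f(p):
        m=model(p)
        e=[proj(c,world(p,m[k]))[0]-uv for c,k,uv in obs]
        e+=[(proj("top",world(p,l))[0]-uv) for l,uv in C.items()]
        return np.ravel(e)
    s=least_squares(f,[.53,.03,1.76,-.01,-.2],loss="soft_l1",f_scale=2,x_scale=.01); return s.x,f(s.x).reshape(-1,2)
E
python3 - <<'E'
from fit import *
obs=[]
for n in("scene","top"):
    for k in("crossbar","push_edge","notch","button_pivot","button_peg"):
        r=place_of(n,k)
        if r: obs.append((n,k,np.array(r[0]["location"])[::-1]))
p,e=fit(obs); print(np.round(p,4)); 
for o,r in zip(obs,e): print(o[:2],np.round(r,1))
print(np.round(e[len(obs):],1))
np.save("p.npy",p)
for n,crop in(("top",(200,190,440,340)),("scene",(200,160,420,350))):
    im=cv2.imread(f"pics/{n}0.png")
    x0,y0,x1,y1=crop; im=cv2.resize(im[y0:y1,x0:x1],None,fx=3,fy=3,interpolation=cv2.INTER_CUBIC)
    b=[(p[3]-.16,s*.075,.15) for s in(-1,1)]+[(p[3]+.02,s*.075,.159) for s in(1,-1)]
    for l in list(C)+b+list(model(p).values()):
        q=(proj(n,world(p,l))[0]-[x0,y0]+.5)*3; cv2.circle(im,tuple(int(v) for v in q),3,(255,0,255),-1)
    cv2.imwrite(f"pics/{n}1.png",im)
E
```

```text
[ 0.5305  0.0313  1.7626 -0.0121 -0.2   ]
('scene', 'crossbar') [0.9 0.8]
('scene', 'push_edge') [ 0.3 -0.3]
('scene', 'notch') [-0.5 -0.8]
('scene', 'button_pivot') [-0.4 -1.3]
('scene', 'button_peg') [-3.6 -1.1]
('top', 'crossbar') [ 1.8 -2.8]
('top', 'push_edge') [-1.8 -0.3]
('top', 'notch') [ 0.3 -1.2]
('top', 'button_pivot') [-1.2  2.7]
('top', 'button_peg') [ 0.4 -2.3]
[[-0.4 -0.2]
 [-0.4  3.7]
 [ 0.5 -1.2]
 [ 0.9  0.5]]
```

View pics/top1.png

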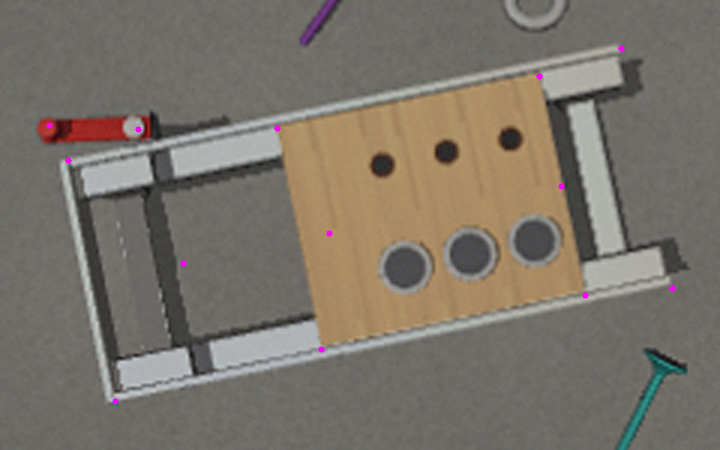

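View pics/scene1.png

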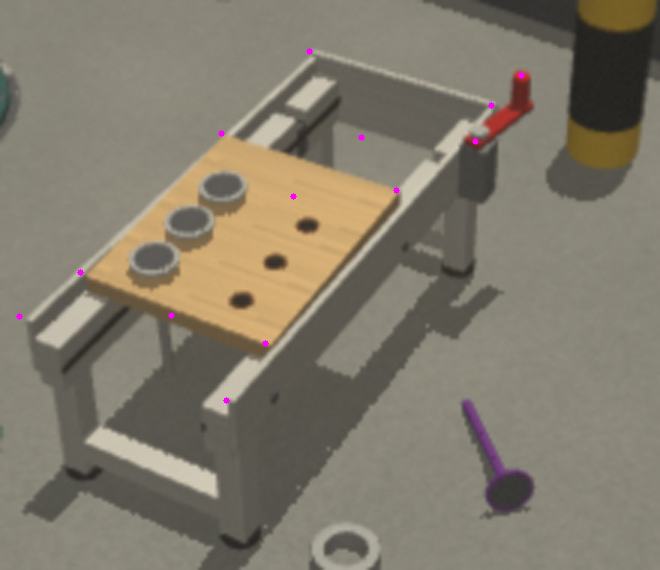

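```bash
cat >> fit.py <<'E'
def delta(pos,yaw,p,rack=True):
    """shift in present tool axes (mm) and turn about tool z to reach pos (rack frame) with tool x at rack yaw"""
    s=get_state(); Rt=R.from_quat(s["tcp_rot"]); T=world(p,pos)[0]
    g=R.from_euler("z",p[2]+yaw)*R.from_euler("x",np.pi)
    print("t",round(s["t"],2),"F",np.round(s["wrist_force"],1),"tcp in rack",np.round(1e3*(R.from_euler("z",-p[2]).apply(s["ee_pos"]-[p[0],p[1],0])),1))
    print("shift",np.round(1e3*Rt.inv().apply(T-s["ee_pos"]),1),"turn first",np.round((Rt.inv()*g).as_rotvec(),3),"shift after turn",np.round(1e3*g.inv().apply(T-s["ee_pos"]),1),"world",np.round(T,3))
E
python3 - <<'E'
from fit import *
C[(-.23,.0825,.15)]=(421.5,284)
obs=[]
for n in("scene","top"):
    for k in("crossbar","push_edge","notch","button_pivot","button_peg"):
        r=place_of(n,k)
        if r: obs.append((n,k,np.array(r[0]["location"])[::-1]))
p,e=fit(obs); print(np.round(p,4)); np.save("p.npy",p)
print(np.round(e.T,1))
delta((p[3]-.16-.035,0,.20),0,p)
E
```

```text
[ 0.5304  0.0319  1.7604 -0.0127 -0.1971]
[[ 0.9  0.1 -0.3 -0.2 -3.4  1.8 -1.7 -0.  -1.4  0.2 -0.6  1.7  0.2  0.5]
 [ 0.8 -0.4 -0.9 -1.4 -1.2 -2.7 -0.1 -1.2  2.7 -2.3  0.1  2.1 -1.3  0.4]]
t 2.2 F [-0.7  0.2 -0.2] tcp in rack [-534.   361.3  205.4]
shift [ 434.9 -218.9    5.4] turn first [-0.    -0.    -1.303] shift after turn [326.3 361.3   5.4] world [ 0.57  -0.172  0.2  ]
```

Request:
carry_out(
  series="27 -13.7 0 0 0 0 0;27 -13.7 0 0 0 0 0;27 -13.7 0 0 0 0 0;27 -13.7 0 0 0 0 0;27 -13.7 0 0 0 0 0;27 -13.7 0 0 0 0 0;27 -13.7 0 0 0 0 0;27 -13.7 0 0 0 0 0;27 -13.7 0 0 0 0 0;27 -13.7 0 0 0 0 0;27 -13.7 0 0 0 0 0;27 -13.7 0 0 0 0 0;27 -13.7 0 0 0 0 0;27 -13.7 0 0 0 0 0;27 -13.7 0 0 0 0 0;27 -13.7 0 0 0 0 0",
)

```text
t: 3.8
ee_pos: [0.5675, -0.172, 0.2055]
tcp_rot: [0.974, 0.227, 0.0, 0.0]
wrist_force: [0.5, -0.4, 0.0]
grip_width: 0.0002
grasp_force: 0.0
```

Request:
carry_out(
  series="0 0 0 0 0 -0.13 0;0 0 0 0 0 -0.13 0;0 0 0 0 0 -0.13 0;0 0 0 0 0 -0.13 0;0 0 0 0 0 -0.13 0;0 0 0 0 0 -0.13 0;0 0 0 0 0 -0.13 0;0 0 0 0 0 -0.13 0;0 0 0 0 0 -0.13 0;0 0 0 0 0 -0.13 0;0 0 0 0 0 0 0;0 0 0 0 0 0 0",
)

```text
t: 5.0
ee_pos: [0.5668, -0.1732, 0.2054]
tcp_rot: [0.64, 0.769, 0.0, -0.0]
wrist_force: [-0.4, -0.1, -0.5]
grip_width: 0.0005
grasp_force: 0.0
```

```bash
python3 - <<'E'
from fit import *
p=np.load("p.npy"); delta((p[3]-.16-.035,0,.135),0,p); cv2.imwrite("pics/top2.png",read_camera("top")[170:350,200:440].repeat(3,0).repeat(3,1))
print(get_state()["grip_width"])
E
```

```text
t 5.0 F [-0.4 -0.1 -0.5] tcp in rack [-208.3    2.9  205.4]
shift [ 0.6  2.9 70.4] turn first [-0.    -0.    -0.007] shift after turn [ 0.6  2.9 70.4] world [ 0.57  -0.172  0.135]
0.00027805455122213686
```

View pics/top2.png

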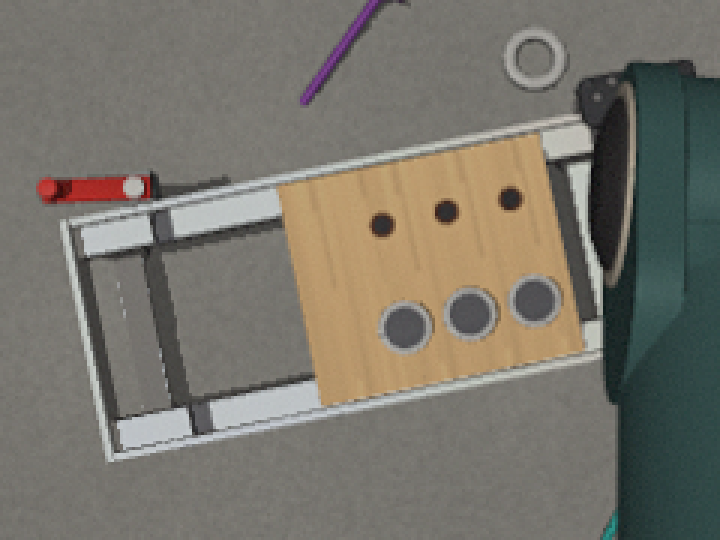

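Request:
carry_out(
  series="0 1.5 5 0 0 -0.007 0;0 1.4 5 0 0 0 0;0 0 10 0 0 0 0;0 0 10 0 0 0 0;0 0 10 0 0 0 0;0 0 10 0 0 0 0;0 0 10 0 0 0 0;0 0 5 0 0 0 0;0 0 4 0 0 0 0;0 0 0 0 0 0 0;4 0 0 0 0 0 0;4 0 0 0 0 0 0;4 0 0 0 0 0 0;4 0 0 0 0 0 0;2 0 0 0 0 0 0;2 0 0 0 0 0 0;2 0 0 0 0 0 0;0 0 0 0 0 0 0",
)

```text
t: 6.85
ee_pos: [0.5655, -0.1507, 0.1365]
tcp_rot: [0.635, 0.772, 0.0, -0.0]
wrist_force: [0.5, -0.8, -0.3]
grip_width: 0.0004
grasp_force: 0.0
```

```bash
python3 - <<'E'
from fit import *
p=np.load("p.npy"); delta((p[3]-.16-.008,0,.136),0,p)
E
```

```text
t 6.85 F [ 0.5 -0.8 -0.3] tcp in rack [-186.    -0.   136.5]
shift [5.3 0.  0.5] turn first [-0.    -0.     0.005] shift after turn [ 5.3 -0.   0.5] world [ 0.564 -0.146  0.136]
```

Request:
carry_out(
  series="1 0 0 0 0 0 0;1.5 0 0 0 0 0 0;2 0 0 0 0 0 0;2 0 0 0 0 0 0;2 0 0 0 0 0 0;2.5 0 0 0 0 0 0;2.5 0 0 0 0 0 0;2.5 0 0 0 0 0 0;2.5 0 0 0 0 0 0;2.5 0 0 0 0 0 0;2.5 0 0 0 0 0 0;2.5 0 0 0 0 0 0;2.5 0 0 0 0 0 0;2.5 0 0 0 0 0 0;2.5 0 0 0 0 0 0;2.5 0 0 0 0 0 0;2.5 0 0 0 0 0 0;2.5 0 0 0 0 0 0;2.5 0 0 0 0 0 0;2.5 0 0 0 0 0 0",
)

```text
t: 8.85
ee_pos: [0.5565, -0.1056, 0.1364]
tcp_rot: [0.635, 0.772, -0.0, -0.0]
wrist_force: [0.9, -3.8, -0.6]
grip_width: 0.0008
grasp_force: 1.4
```

```bash
python3 - <<'E'
from fit import *
p=np.load("p.npy"); delta((.09-.16-.008,0,.136),0,p)
for n in("scene","top"):
    cv2.imwrite(f"pics/{n}3.png",read_camera(n))
    for k in("crossbar","push_edge"):
        for r in place_of(n,k)[:1]: 
            w=onz(n,r["location"],.14); print(n,k,round(r["conf"],2),np.round(1e3*R.from_euler("z",-p[2]).apply(w-[p[0],p[1],0]),1))
E
```

```text
t 8.85 F [ 0.9 -3.8 -0.6] tcp in rack [-140.     0.2  136.4]
shift [62.   0.5  0.4] turn first [-0.    -0.     0.004] shift after turn [62.   0.2  0.4] world [ 0.545 -0.045  0.136]
scene crossbar 0.93 [ 23.5  -9.9 140. ]
scene push_edge 0.69 [-121.6   -2.7  140. ]
top crossbar 0.6 [ 31.9   1.3 140. ]
top push_edge 0.66 [ 30.9   3.7 140. ]
```

Request:
carry_out(
  series="2.2 0 0 0 0 0 0;2.2 0 0 0 0 0 0;2.2 0 0 0 0 0 0;2.2 0 0 0 0 0 0;2.2 0 0 0 0 0 0;2.2 0 0 0 0 0 0;2.2 0 0 0 0 0 0;2.2 0 0 0 0 0 0;2.2 0 0 0 0 0 0;2.2 0 0 0 0 0 0;2.2 0 0 0 0 0 0;2.2 0 0 0 0 0 0;2.2 0 0 0 0 0 0;2.2 0 0 0 0 0 0;2.2 0 0 0 0 0 0;2.2 0 0 0 0 0 0;2.2 0 0 0 0 0 0;2.2 0 0 0 0 0 0;2.2 0 0 0 0 0 0;2.2 0 0 0 0 0 0",
)

```text
t: 11.15
ee_pos: [0.5481, -0.0624, 0.1365]
tcp_rot: [0.635, 0.772, 0.0, -0.0]
wrist_force: [0.6, -3.0, -0.6]
grip_width: 0.0007
grasp_force: 1.3
```

Request:
carry_out(
  series="1.2 0 0 0 0 0 0;1.2 0 0 0 0 0 0;1.2 0 0 0 0 0 0;1.2 0 0 0 0 0 0;1.2 0 0 0 0 0 0;1.2 0 0 0 0 0 0;1.2 0 0 0 0 0 0;1.2 0 0 0 0 0 0;1.2 0 0 0 0 0 0;1.2 0 0 0 0 0 0",
)

```text
t: 12.15
ee_pos: [0.5458, -0.0507, 0.1364]
tcp_rot: [0.635, 0.772, 0.0, -0.0]
wrist_force: [0.7, -2.5, -0.9]
grip_width: 0.0005
grasp_force: 0.8
```

```bash
python3 - <<'E'
from fit import *
p=np.load("p.npy"); delta((.09-.16-.008,0,.136),0,p)
E
```

```text
t 12.15 F [ 0.7 -2.5 -0.9] tcp in rack [-84.    0.5 136.4]
shift [6.  0.5 0.4] turn first [-0.    -0.     0.004] shift after turn [6.  0.5 0.4] world [ 0.545 -0.045  0.136]
```

Request:
carry_out(
  series="1 0 0 0 0 0 0;1 0 0 0 0 0 0;1 0 0 0 0 0 0;1 0 0 0 0 0 0",
)

```text
t: 12.55
ee_pos: [0.545, -0.0466, 0.1365]
tcp_rot: [0.635, 0.772, 0.0, -0.0]
wrist_force: [-0.1, -0.0, -0.1]
grip_width: 0.0003
grasp_force: 0.0
```

Request:
carry_out(
  series="0.8 0 0 0 0 0 0;0.8 0 0 0 0 0 0;0.8 0 0 0 0 0 0",
)

```text
t: 12.85
ee_pos: [0.5446, -0.0449, 0.1365]
tcp_rot: [0.635, 0.772, -0.0, 0.0]
wrist_force: [0.5, -2.5, -0.2]
grip_width: 0.0007
grasp_force: 1.4
```

```bash
python3 - <<'E'
from fit import *
p=np.load("p.npy"); delta((.09-.16-.008,0,.136),0,p)
im=read_camera("scene")
for n in("scene","top"):
    if n=="top": read_camera("top")
    for k,z in(("crossbar",.131),("push_edge",.1425)):
        for r in place_of(n,k)[:1]: 
            w=onz(n,r["location"],z); print(n,k,round(r["conf"],2),np.round(1e3*R.from_euler("z",-p[2]).apply(w-[p[0],p[1],0]),1))
im=cv2.resize(im[150:340,200:420],None,fx=3,fy=3,interpolation=cv2.INTER_CUBIC)
for col,z,s in(((255,0,255),.15,.09),((255,255,0),.159,.085)):
    for y in(-.075,.075):
        q=(proj("scene",world(p,(s+.02,y,z)))[0]-[200,150]+.5)*3; cv2.circle(im,tuple(int(v) for v in q),2,col,-1)
cv2.imwrite("pics/scene4.png",im)
E
```

```text
t 12.85 F [ 0.5 -2.5 -0.2] tcp in rack [-78.1   0.5 136.5]
shift [0.1 0.5 0.5] turn first [-0.     0.     0.004] shift after turn [0.1 0.5 0.5] world [ 0.545 -0.045  0.136]
scene crossbar 0.72 [ 92.    1.7 131. ]
scene push_edge 0.91 [-72.3  -3.9 142.5]
top crossbar 0.56 [ 90.3   1.4 131. ]
```

View pics/scene4.png

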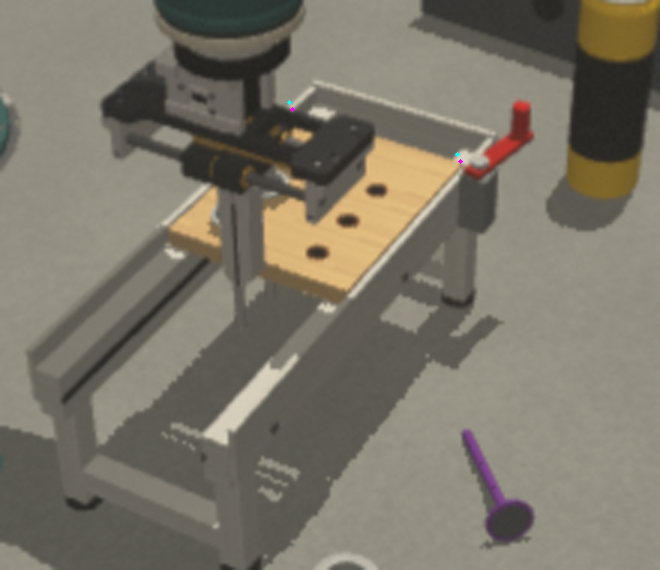

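Request:
carry_out(
  series="0.6 0 0 0 0 0 0;0.6 0 0 0 0 0 0",
)

```text
t: 13.35
ee_pos: [0.5444, -0.0434, 0.1364]
tcp_rot: [0.635, 0.772, 0.0, -0.0]
wrist_force: [0.5, -2.8, 1.0]
grip_width: 0.0005
grasp_force: 1.6
```

Request:
carry_out(
  series="0.6 0 0 0 0 0 0;0.6 0 0 0 0 0 0",
)

```text
t: 13.55
ee_pos: [0.5441, -0.0421, 0.1364]
tcp_rot: [0.635, 0.772, 0.0, -0.0]
wrist_force: [0.0, -2.6, 0.1]
grip_width: 0.0004
grasp_force: 1.6
```

Request:
carry_out(
  series="0.6 0 0 0 0 0 0;0.6 0 0 0 0 0 0",
)

```text
t: 13.75
ee_pos: [0.544, -0.0412, 0.1365]
tcp_rot: [0.635, 0.772, -0.0, 0.0]
wrist_force: [2.8, -6.1, -1.4]
grip_width: 0.0005
grasp_force: 3.4
```

Request:
carry_out(
  series="0.5 0 0 0 0 0 0;0.5 0 0 0 0 0 0",
)

```text
t: 13.95
ee_pos: [0.5442, -0.041, 0.1365]
tcp_rot: [0.636, 0.772, -0.0, 0.001]
wrist_force: [3.7, -10.9, -1.8]
grip_width: 0.0005
grasp_force: 5.4
```

The reaction rose to 11 N after the drop, so the crossbar is against the notch wall and the board is seated. I'll back off, rise and go round to the button.

Request:
carry_out(
  series="-3 0 0 0 0 0 0;-10 0 0 0 0 0 0;-10 0 0 0 0 0 0;0 0 -15 0 0 0 0;0 0 -20 0 0 0 0;0 0 -20 0 0 0 0;0 0 -20 0 0 0 0;0 0 -20 0 0 0 0",
)

```text
t: 14.75
ee_pos: [0.5481, -0.0624, 0.2334]
tcp_rot: [0.635, 0.772, 0.0, 0.0]
wrist_force: [-0.1, 0.1, 0.2]
grip_width: 0.0009
grasp_force: 0.0
```

Request:
carry_out(
  series="12 6.5 0 0 0 0 0;24 13 0 0 0 0 0;24 13 0 0 0 0 0;24 13 0 0 0 0 0;24 13 0 0 0 0 0;24 13 0 0 0 0 0;24 13 0 0 0 0 0;24 13 0 0 0 0 0;24 13 0 0 0 0 0;24 13 0 0 0 0 0;12 6.5 0 0 0 0 0",
)

```text
t: 15.85
ee_pos: [0.629, 0.201, 0.2315]
tcp_rot: [0.634, 0.773, 0.0, -0.001]
wrist_force: [-0.3, -1.5, -0.1]
grip_width: 0.0006
grasp_force: 0.0
```

Request:
carry_out(
  series="0 0 0 0 0 0.126 0;0 0 0 0 0 0.126 0;0 0 0 0 0 0.126 0;0 0 0 0 0 0.126 0;0 0 0 0 0 0.126 0;0 0 0 0 0 0.126 0;0 0 0 0 0 0.126 0;0 0 0 0 0 0.126 0;0 0 0 0 0 0.126 0;0 0 0 0 0 0.126 0;0 0 0 0 0 0.126 0;0 0 0 0 0 0.126 0;0 0 0 0 0 0.126 0;0 0 0 0 0 0.126 0;0 0 0 0 0 0 0",
)

```text
t: 17.35
ee_pos: [0.6292, 0.1979, 0.2316]
tcp_rot: [1.0, -0.001, -0.0, 0.0]
wrist_force: [-0.2, 0.1, 0.4]
grip_width: 0.0006
grasp_force: 0.0
```

```bash
python3 - <<'E'
from fit import *
p=np.load("p.npy"); th=p[4]; r=np.array([np.cos(th),np.sin(th)]); t=np.array([-r[1],r[0]])
delta(tuple([.1,-.0935]+.054*r-.025*t)+(.168,),th-np.pi/2,p)
print(get_state()["q"].round(2))
im=read_camera("scene")
for k,z in(("crossbar",.131),("push_edge",.1425),("button_peg",.186),("button_pivot",.153)):
    for q in place_of("scene",k)[:1]: 
        w=onz("scene",q["location"],z); print(k,round(q["conf"],2),np.round(1e3*R.from_euler("z",-p[2]).apply(w-[p[0],p[1],0]),1))
cv2.imwrite("pics/scene5.png",cv2.resize(im[130:330,200:430],None,fx=3,fy=3,interpolation=cv2.INTER_CUBIC))
E
```

```text
t 17.35 F [-0.2  0.1  0.4] tcp in rack [ 144.3 -128.3  231.6]
shift [-0.4 -3.7 63.6] turn first [0.    0.    0.006] shift after turn [-0.5 -3.7 63.6] world [0.629 0.202 0.168]
[-0.2   0.47 -0.21  1.48  0.1   1.2  -2.  ]
crossbar 0.9 [ 82.7  -4.6 131. ]
push_edge 0.81 [-69.4   1.7 142.5]
button_peg 0.75 [ 143.4 -107.2  186. ]
button_pivot 0.79 [101.4 -97.3 153. ]
```

View pics/scene5.png

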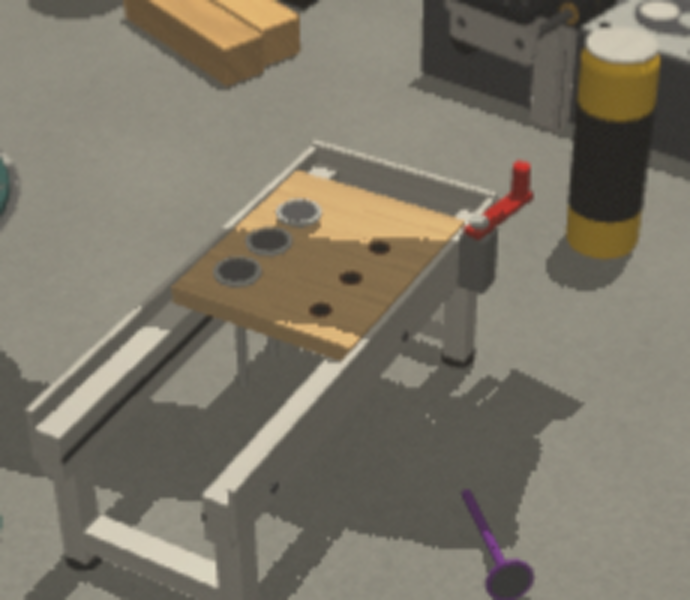

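```bash
python3 - <<'E'
from fit import *
p=np.load("p.npy")
s=get_state(); print(s["t"],s["ee_pos"],proj("scene",s["ee_pos"]),proj("top",s["ee_pos"]))
a=read_camera("scene"); b=read_camera("top")
for n,i in(("scene",a),("top",b)):
    q=proj(n,get_state()["ee_pos"])[0]; cv2.circle(i,tuple(int(v) for v in q),3,(255,0,255),-1)
cv2.imwrite("pics/both6.png",np.hstack([a[60:360,120:520],b[60:360,100:500]]))
E
```

```text
17.6 [0.62938996 0.19785756 0.23146313] [[382.89899036 171.74575073]] [[213.36585159 215.59966761]]
```

View pics/both6.png

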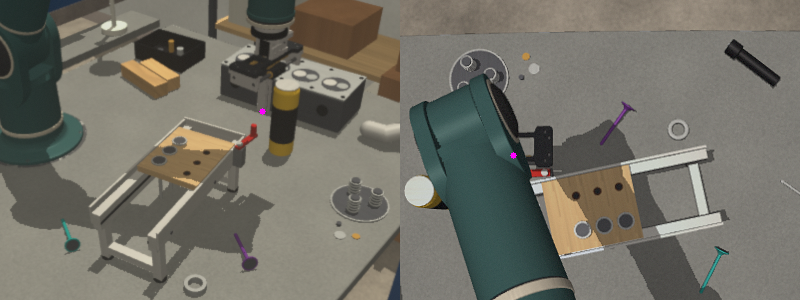

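Request:
carry_out(
  series="2 -1.8 5 0 0 0.006 0;2 -1.9 8 0 0 0 0;0 0 10 0 0 0 0;0 0 10 0 0 0 0;0 0 10 0 0 0 0;0 0 10 0 0 0 0;0 0 6 0 0 0 0;0 0 4 0 0 0 0;0 0 0 0 0 0 0",
)

```text
t: 18.6
ee_pos: [0.6333, 0.2016, 0.168]
tcp_rot: [1.0, -0.003, -0.0, 0.0]
wrist_force: [0.0, -0.1, 0.5]
grip_width: 0.0006
grasp_force: 0.0
```

Request:
carry_out(
  series="-2 0 0 0 0 0 0;-3 0 0 0 0 0 0;-3 0 0 0 0 0 0;-2 0 0 0 0 0 0;-1 0 0 0 0 0 0;0 0 0 0 0 0 0",
)

```text
t: 19.2
ee_pos: [0.6224, 0.2017, 0.1686]
tcp_rot: [1.0, -0.003, 0.0, -0.0]
wrist_force: [0.6, -0.2, -0.3]
grip_width: 0.001
grasp_force: 0.0
```

Request:
carry_out(
  series="-1.5 0 0 0 0 0 0;-1.5 0 0 0 0 0 0;-1 0 0 0 0 0 0;0 0 0 0 0 0 0",
)

```text
t: 19.6
ee_pos: [0.6183, 0.2017, 0.1685]
tcp_rot: [1.0, -0.003, 0.0, -0.0]
wrist_force: [0.3, -1.1, 0.1]
grip_width: 0.0003
grasp_force: 0.0
```

Request:
carry_out(
  series="-4.9 -1.1 0 0 0 -0.09 0;-4.9 -1.1 0 0 0 -0.09 0;-4.9 -1.1 0 0 0 -0.09 0;0 0 0 0 0 0 0",
)

```text
t: 20.0
ee_pos: [0.6032, 0.2038, 0.1685]
tcp_rot: [0.991, 0.133, -0.0, -0.0]
wrist_force: [0.6, -0.3, 0.6]
grip_width: 0.0008
grasp_force: 0.0
```

```bash
python3 - <<'E'
from fit import *
p=np.load("p.npy"); th=p[4]+.27; r=np.array([np.cos(th),np.sin(th)]); t=np.array([-r[1],r[0]])
delta(tuple([.1,-.0935]+.054*r-.015*t)+(.168,),th-np.pi/2,p)
E
```

```text
t 20.0 F [ 0.6 -0.3  0.6] tcp in rack [ 155.  -104.   168.5]
shift [0.6 0.1 0.5] turn first [-0.     0.     0.004] shift after turn [0.6 0.1 0.5] world [0.604 0.204 0.168]
```

Request:
carry_out(
  series="-4.9 -1.1 0 0 0 -0.09 0;-4.9 -1.1 0 0 0 -0.09 0;-4.9 -1.1 0 0 0 -0.09 0;-4.9 -1.1 0 0 0 -0.09 0",
)

```text
t: 20.4
ee_pos: [0.5841, 0.2002, 0.1685]
tcp_rot: [0.952, 0.308, 0.0, -0.0]
wrist_force: [1.9, 0.4, -0.4]
grip_width: 0.0005
grasp_force: 0.7
```

```bash
python3 - <<'E'
from fit import *
p=np.load("p.npy"); s=get_state(); print(s["t"],s["wrist_force"].round(1))
im=read_camera("scene")
for q in place_of("scene","button_peg")[:2]:
    w=onz("scene",q["location"],.186); print(round(q["conf"],2),np.round(q["location"]),np.round(1e3*R.from_euler("z",-p[2]).apply(w-[p[0],p[1],0]),1))
cv2.imwrite("pics/scene7.png",cv2.resize(im[120:270,290:440],None,fx=4,fy=4,interpolation=cv2.INTER_CUBIC))
E
```

```text
20.4 [ 1.9  0.4 -0.4]
0.58 [186. 359.] [129.9 -77.9 186. ]
```

View pics/scene7.png

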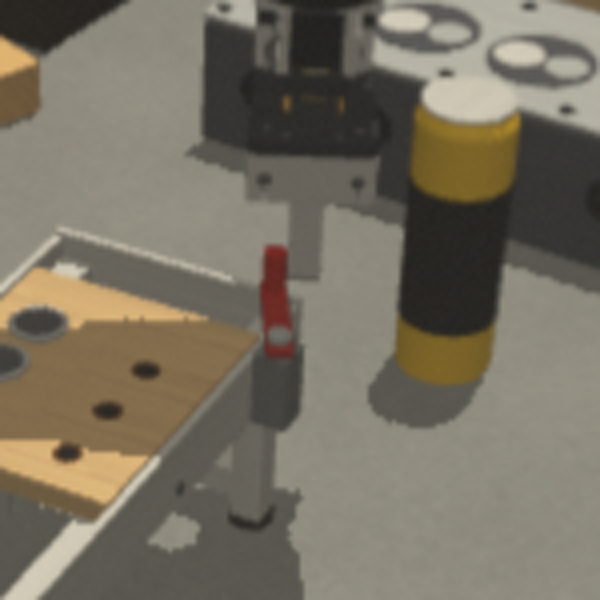

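The finger is behind the peg at about (275,260) in the crop, and the bar is turning. I'll continue the arc.

Request:
carry_out(
  series="-4.9 -1.1 0 0 0 -0.09 0;-4.9 -1.1 0 0 0 -0.09 0;-4.9 -1.1 0 0 0 -0.09 0;-4.9 -1.1 0 0 0 -0.09 0;-4.9 -1.1 0 0 0 -0.09 0;-4.9 -1.1 0 0 0 -0.09 0;-4.9 -1.1 0 0 0 -0.09 0;-4.9 -1.1 0 0 0 -0.09 0;-4.9 -1.1 0 0 0 -0.09 0;-4.9 -1.1 0 0 0 -0.09 0;-4.9 -1.1 0 0 0 -0.09 0;0 0 0 0 0 0 0",
)

```text
t: 21.7
ee_pos: [0.5494, 0.1597, 0.1685]
tcp_rot: [0.693, 0.721, 0.0, -0.0]
wrist_force: [0.3, -0.1, 0.2]
grip_width: 0.0006
grasp_force: 0.0
```

```bash
cat > b.py <<'E'
from fit import *
p=np.load("p.npy"); th=1.57; r=np.array([np.cos(th),np.sin(th)]); t=np.array([-r[1],r[0]])
delta(tuple([.1,-.0935]+.054*r-.015*t)+(.168,),th-np.pi/2,p)
for n in("scene","top"):
    read_camera(n)
    for k,z in(("button_peg",.186),("button_pivot",.153)):
        for q in place_of(n,k)[:2]:
            w=onz(n,q["location"],z); print(n,k,round(q["conf"],2),np.round(1e3*R.from_euler("z",-p[2]).apply(w-[p[0],p[1],0]),1))
E
python3 b.py
```

```text
t 21.7 F [ 0.3 -0.1  0.2] tcp in rack [121.9 -42.7 168.5]
shift [-7.3 -2.2  0.5] turn first [-0.    -0.    -0.148] shift after turn [-6.9 -3.2  0.5] world [0.547 0.152 0.168]
scene button_peg 0.81 [ 92.7 -53.5 186. ]
scene button_peg 0.26 [-28.9   2.4 186. ]
scene button_pivot 0.71 [  97.1 -101.   153. ]
scene button_pivot 0.27 [-49.2  25.1 153. ]
top button_peg 0.58 [ 96.4 -87.7 186. ]
top button_pivot 0.61 [ 95.9 -92.  153. ]
```

Request:
carry_out(
  series="-2.7 -0.8 0 0 0 -0.05 0;-2.7 -0.8 0 0 0 -0.05 0;-1.8 -0.6 0 0 0 -0.05 0;0 0 0 0 0 0 0",
)

```text
t: 22.4
ee_pos: [0.5475, 0.1546, 0.1686]
tcp_rot: [0.635, 0.773, 0.001, -0.001]
wrist_force: [1.5, 8.5, -2.1]
grip_width: 0.0004
grasp_force: 4.0
```

Request:
carry_out(
  series="-1 0 0 0 0 0 0;-1 0 0 0 0 0 0",
)

```text
t: 22.6
ee_pos: [0.5476, 0.1541, 0.1687]
tcp_rot: [0.635, 0.773, 0.002, -0.001]
wrist_force: [-0.1, 17.5, -3.1]
grip_width: 0.0007
grasp_force: 9.0
```

Request:
carry_out(
  series="-0.8 0 0 0 0 0 0;-0.8 0 0 0 0 0 0",
)

```text
t: 22.8
ee_pos: [0.5476, 0.1539, 0.1687]
tcp_rot: [0.634, 0.773, 0.002, -0.002]
wrist_force: [-1.2, 24.6, -4.9]
grip_width: 0.0005
grasp_force: 11.7
```

Force rises against the stop. I'll back off, rise, move clear and check.

Request:
carry_out(
  series="3 0 0 0 0 0 0;6 0 0 0 0 0 0;6 0 0 0 0 0 0;0 0 -10 0 0 0 0;0 0 -20 0 0 0 0;0 0 -20 0 0 0 0;0 0 -20 0 0 0 0;-20 0 -10 0 0 0 0;-30 0 0 0 0 0 0;-30 0 0 0 0 0 0;-30 0 0 0 0 0 0;-30 0 0 0 0 0 0;-30 0 0 0 0 0 0;-30 0 0 0 0 0 0;-30 0 0 0 0 0 0;-30 0 0 0 0 0 0;-30 0 0 0 0 0 0;-30 0 0 0 0 0 0;-20 0 0 0 0 0 0;0 0 0 0 0 0 0",
)

```text
t: 24.8
ee_pos: [0.6107, -0.1727, 0.2485]
tcp_rot: [0.637, 0.771, -0.0, 0.0]
wrist_force: [0.4, -0.2, -0.9]
grip_width: 0.0005
grasp_force: 0.0
```

```bash
cat >> b.py <<'E'
print(get_state()["ee_pos"].round(3))
a=read_camera("scene")[130:320,210:410]; b=read_camera("top")[190:340,200:440]
a=cv2.resize(a,(400,380),interpolation=cv2.INTER_CUBIC);b=cv2.resize(b,(400,250),interpolation=cv2.INTER_CUBIC)
o=np.zeros((380,800,3),np.uint8);o[:,:400]=a;o[:250,400:]=b; cv2.imwrite("pics/both8.png",o)
E
python3 b.py
```

```text
t 24.8 F [ 0.4 -0.2 -0.9] tcp in rack [-216.1  -40.3  248.5]
shift [331.2  -0.6  80.3] turn first [-0.     0.     0.001] shift after turn [331.2  -1.1  80.5] world [0.547 0.152 0.168]
scene button_peg 0.59 [ 86.  -49.2 186. ]
scene button_pivot 0.66 [  89.2 -107.1  153. ]
top button_peg 0.87 [103.2 -41.3 186. ]
top button_peg 0.69 [ 99.4 -94.3 186. ]
top button_pivot 0.95 [ 97.3 -95.7 153. ]
top button_pivot 0.41 [-65.1   1.  153. ]
[ 0.611 -0.168  0.249]
```

View pics/both8.png

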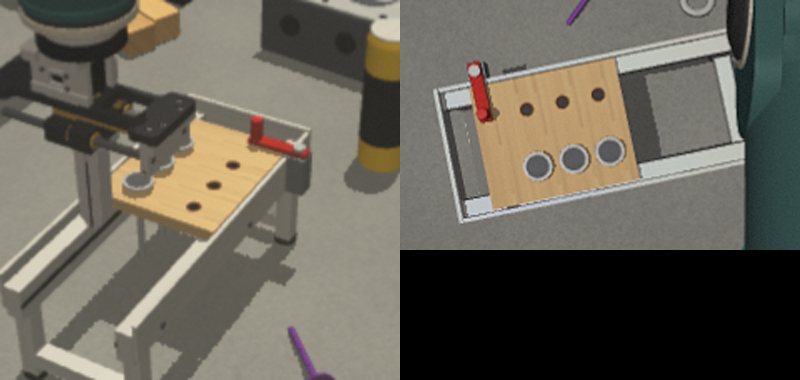

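The picture shows the board flat under the red bar. The bar lies square across it, with the peg at about (483,114) in the top crop. All three valves are standing, and the arm is clear at 0.25 m.

```bash
python3 -c "
from cell import *
print(job_done())"
```

```text
the job is handed in; nothing more can be done
None
```

The job is handed in: the board is seated flat in the notches, the red turn-button is square across over it, the valves are still standing, and the arm is clear, with about 25 of the 53 s used.

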